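# Free the culture-tub shuttle and run it to its other end

## Robot

A 7-joint arm with a two-finger parallel gripper is mounted at the origin on the work surface. World frame = base frame: x ahead of the robot, y to its left, z up, the work surface at z = 0. Lengths are in mm, angles in rad, forces in N, time in s.
With the tool pointing down it reaches from about 425 to 1025 mm from the base axis. Payload 9.4 kg.
Tool frame: the origin (TCP) lies at the very end of the fingers, on their centre line; the grasp point (between the pads) lies 19 mm behind it; x points along the fingers, y is the direction in which the jaws open and shut, and the axes are right-handed (so a half turn about x gives the same grasp; the last joint's range is limited). The gripper opens to 85 mm and grips with 20 to 120 N. Pads are 22 mm wide; open, the fingers measure 114 mm over their backs; the gripper's body (76 mm by 85 mm) begins 54 mm behind the grasp point. The pads swing forward as they close: fully open they stand 13 mm farther back than shut.
Start: joints at [1.093, 0.599, -0.003, 1.599, 0.002, 0.943, -0.08], TCP at [282.853, -667.546, 231.275] pointing down, gripper open.
Joint ranges: [-2.57, 2.57], [-0.35, 1.97], [-1.29, 1.29], [0.11, 2.56], [-1.05, 4.19], [0.11, 1.86], [-2.63, 2.63]. Speed limits (rad/s): [2.22, 2.22, 3.01, 3.01, 3.14, 3.14, 3.14].

## Interface

Orientations are given as a unit quaternion [w, x, y, z].
In Python, from station import get_state, cams, order gives the robot as it stands. The module is installed in compiled form; this text tells all that it offers.
- The arm moves only by the tool move_arm, never from a script. Its arguments are lists of equal length, an entry for each row: "xyz": the shift along the tool's x, y, z in cm, a list of three; "roll": the turn about the tool's x in rad; "jaw": the opening, from 0 (shut) to 1 (fully open). A call has 1 to 12 rows; each row is the pose to reach, as a shift and turn from the pose measured when the call began, along the tool's axes at that moment; what a row does not reach only later rows make up. A row lasts 1/8 s, in which the tool goes at most 62.5 mm and 10.7 degrees, less where a joint would pass 70% of its speed; a pose out of reach is approached as far as the arm can. A call with a gripper value outside its range is refused whole. The fingers move at their own pace and stop on an object; "newtons" is the grip in N (left out, the last holds). Time passes only in rows, so rows that repeat a pose let the fingers close. It gives the time, the measured TCP pose, the force and the opening at its end, in the units of the state.
- get_state(): the state, without advancing time (a new reading comes with each control period).
- cams.get_image(name): name is "scene" or "top" or "wrist"; returns (picture, depth): 420x560x3 uint8, red, green, blue; 420x560 float32, mm along the optical axis (not along the pixel's ray), 0 where there is no reading.
- cams.get_calibration(name): a dict with "fov_y" (degrees; the focal length in pixels is half the picture's height over the tangent of half this angle, whatever the lens; pixels are square), "cx", "cy" (the principal point, pixels), "k1" (the pictures are not rectified: a ray, as slopes to the right and down, at radius r is drawn at 1 + k1 r^2 times it, then the intrinsics apply), "xyz" and "attitude" of the camera in the world. Camera axes: x right, y down, z forward; pixel columns grow to the right and rows downward; lengths in mm; the calibration is good to about 2 mm. A picture is of the moment at which its call begins: read the wrist's pose just before it. get_calibration takes no time and is no camera call; for the wrist camera it gives the pose at the moment of the call.
- order.close_job(): hands the job in, once; it reports no verdict.
The state is a dict: "t": time; "joint_positions": joint angles; "joint_vel": joint speeds; "tau": joint torques, N m; "ee_pos": TCP position; "tcp_rot": TCP orientation; "force": force on the tool from outside, world axes, zero at the start; "wrist_torque": the same for the moment, N m; "width": opening from 0.0 (shut) to 1.0 (fully open).
Only numpy, scipy, OpenCV 4.12 (cv2) and the standard library are available. Lean on these libraries where they do the work, as an engineer would, in place of code of your own. Each camera call takes 0.05 s, during which the arm holds its last target.

## Task

Unlock the tub shuttle: pull its spring plunger up by the black bar knob and twist it counter-clockwise (seen from above) until it drops into its rest notch and stays up by itself. Then slide the carriage, with its two tubs standing on it, by its handle all the way to its other end stop, and let go. Leave everything else where it stands.

Things in the scene. Friction and masses are not known exactly. Their poses are not given: they have to be found in the camera images.
- shuttle: The shuttle, fixed to the bench: steel base plate from -125 to 105 mm along its x and 430 mm along its y, two rails along its y. Place and yaw differ each time. Origin: between the rails, half-way along, on the bench top; z up. The carriage starts at its -y end and runs to its +y end. A bracket on its -x side near the -y end carries the plunger.
- knob_grip (a point): On the vertical plunger axis, in the knob: a black bar 66 mm long (this point's y), 18 mm thick (its x), 34 mm high; the point is 15 mm below its top, 19 mm above its underside, 111 mm above the bench when the plunger is down. It rises and turns with the knob. Plunger down: the bar lies along the shuttle's y.
- collar: Round steel collar under the knob, 54 mm diameter, fixed on the bracket; its rim is 83 mm above the bench, 9 mm below the bar when the plunger is down. A cross pin under the bar lies in its deep slot; 60 degrees counter-clockwise of the slot is the shallow V-shaped rest notch, 4 mm deep. Origin: on the plunger axis, at bench height.
- plunger (a joint): Lift of the spring plunger, m: 0 down (its pin locks the carriage), 0.025 right up. The spring pulls down with 8 N at 0, 13 N at the top. The knob can turn only when lifted 0.018 or more. Resting in the notch the lift is about 0.014, on the plain rim 0.018. The pin clears the carriage from 0.012 up.
- knob (a joint): Twist of the knob, rad, positive counter-clockwise seen from above: 0 in the deep slot, 1.05 (60 degrees) in the rest notch, a stop at 1.30. The notch is a shallow V, 4 mm deep, that draws the knob in and centres it when let down within about 0.2 rad of 1.05.
- carriage (a joint): Travel of the carriage along the shuttle's +y axis, m: 0 at the start (locked by the plunger), 0.130 at the other end stop. It slides with about 2 N of friction and stays where it is left.
- carriage_handle (a point): Middle of the carriage's handle: a steel rod of 14 mm diameter lying along the shuttle's x axis, 76 mm between its two uprights, 110 mm above the bench and 68 mm above the carriage plate. Same axes as the shuttle.
- carriage_deck (a point): Point on the top face of the carriage plate (42 mm above the bench), midway between the places of the two tubs. The plate is aluminium, 180 mm (x) by 270 mm (y). Same axes as the shuttle.
- tub_a_mid (a point): Centre, half-way up, of a loose closed clear culture tub with green plantlets, 60 mm high, white lid of 84 mm diameter, 150 g, standing on the carriage; its lid is 102 mm above the bench.
- tub_b_mid (a point): Centre of the second such tub on the carriage, on the handle's side.
- dishes: Bystander: stack of three clear dishes, 90 mm diameter, 42 mm high, beyond the shuttle. Origin: centre of the underside (as for all bystanders).
- jar: Bystander: glass jar, 64 mm diameter, 75 mm high, beyond the shuttle.
- spray: Bystander: green spray bottle, 76 mm diameter, 196 mm high, on the left.
- tub_stack: Bystander: stack of three tubs, 84 mm diameter, 182 mm high, on the left.
- board: Bystander: white board, 220 by 160 by 12 mm, on the right.
- forceps: Bystander: steel forceps, 180 mm long, lying on the right.
Things that resemble listed ones, but are neither listed nor needed, are in the scene too. Leave any purple or red look-alike of the part that bears tub_a_mid alone. What is shaped like the part that bears tub_b_mid but purple is not meant.

How it is judged (in metres and radians):
On the way, in this order (a step that is already met when the one before it is completed fails the run):
1. The plunger is up and twisted into its rest notch, the carriage not yet moved (value of joint plunger between 0.0125 and 0.016 m and value of joint knob between 0.9 and 1.2 rad and value of joint carriage below 0.02 m), for 0.2 s.
2. The carriage is at its other end stop (value of joint carriage above 0.124 m), for 0.2 s.
At the end, for the whole second after the job is handed in: The plunger rests in its notch (lift 12.5 to 16 mm, twist 0.90 to 1.20 rad), the carriage is at rest within 6 mm of its other end stop, and both tubs stand upright on the carriage plate (value of joint plunger between 0.0125 and 0.016 m and value of joint knob between 0.9 and 1.2 rad and value of joint carriage above 0.124 m and velocity of joint carriage between -0.01 and 0.01 m/s and angle between each of tub_a_mid, tub_b_mid's own z axis and vertical below 0.15 rad and horizontal distance between each of tub_a_mid, tub_b_mid and carriage_deck below 0.1 m and z of tub_a_mid in the frame of carriage_deck between 0.02 and 0.04 m and z of tub_b_mid in the frame of carriage_deck between 0.02 and 0.04 m); the robot touches nothing.
It fails at once if The knob is forced round while the plunger is still down (value of joint knob above 0.35 rad and value of joint plunger below 0.008 m).
It fails at once if A tub on the carriage is tipped over (angle between any of tub_a_mid, tub_b_mid's own z axis and vertical above 0.6 rad).
It fails at once if A bystander is shifted by more than 40 mm (distance of any of dishes, jar, spray, tub_stack, board, forceps from where it was at the start of the episode above 0.04 m).
It also fails if it takes over 51 s, if anything falls off the work surface, if the arm or the gripper's body presses on something with over 40 N, if the wrist force passes 120 N, or if a joint passes its speed limit or range.

## Working session

There is one attempt and no reset: what is moved stays moved. The work goes in short steps, Python scripts to look and compute and a tool call to move; the robot and the scene stay as the last step left them, time stands still between calls to the robot, and variables do not carry over. Pictures are saved under pics/ and viewed, and the job is handed in when it is done.

Besides the shell and the picture viewer there is one more tool, called after "Request:" by a JSON object that holds its "api" and its "payload". move_arm: Moves the arm, as the interface text tells. Its arguments: {"type":"object","properties":{"xyz":{"type":"array"},"roll":{"type":"array"},"jaw":{"type":"array"},"newtons":{"type":"number"}},"required":["xyz","roll","jaw"]}

```bash
mkdir -p pics; cat > h.py <<'E'
import numpy as np, cv2
from station import get_state, cams, order
from scipy.spatial.transform import Rotation as R
def rot(q): return R.from_quat([q[1],q[2],q[3],q[0]]).as_matrix()
def K(c):
    f=210/np.tan(np.radians(c['fov_y'])/2); return f
def snap(n,fn):
    c=cams.get_calibration(n); im,d=cams.get_image(n)
    cv2.imwrite('pics/'+fn+'.png',im[:,:,::-1]); np.savez('pics/'+fn,im=im,d=d,c=np.array([c],dtype=object))
    return im,d,c
def load(fn):
    z=np.load('pics/'+fn+'.npz',allow_pickle=True); return z['im'],z['d'],z['c'][0]
def ray(c,u,v):
    f=K(c); xd=np.array([(u-c['cx'])/f,(v-c['cy'])/f]); rd=np.hypot(*xd); r=rd
    for _ in range(30): r=rd/(1+c['k1']*r*r)
    s=xd*(r/rd if rd>0 else 1)
    return np.array(c['xyz']), np.array([s[0],s[1],1.]), rot(c['attitude'])
def onplane(c,u,v,z):
    o,s,M=ray(c,u,v); d=M@s; return o+d*(z-o[2])/d[2]
def bydepth(c,d,u,v):
    o,s,M=ray(c,u,v); return o+M@s*d[int(round(v)),int(round(u))]
def proj(c,p):
    q=rot(c['attitude']).T@(np.array(p)-np.array(c['xyz'])); s=q[:2]/q[2]; s=s*(1+c['k1']*(s@s)); return s*K(c)+[c['cx'],c['cy']]
def two(c1,a,c2,b):
    o1,s1,M1=ray(c1,*a);o2,s2,M2=ray(c2,*b);d1=M1@s1;d2=M2@s2
    t=np.linalg.lstsq(np.c_[d1,-d2],o2-o1,rcond=None)[0]; p=o1+t[0]*d1;q=o2+t[1]*d2
    return (p+q)/2,np.linalg.norm(p-q)
E
python3 - <<'E'
from h import *
for n in ['scene','top','wrist']:
    im,d,c=snap(n,n+'0'); print(n,c)
print(get_state())
E
```

```text
scene {'fov_y': 46.31910462502075, 'cx': 285.49242723570165, 'cy': 209.9151653894045, 'k1': -0.11826449624856106, 'xyz': array([1703.77981936, -105.80769735, 1088.90858799]), 'attitude': array([-0.30016931,  0.6776645 ,  0.60899742, -0.28247364])}
top {'fov_y': 52.11800627327989, 'cx': 279.6743919602556, 'cy': 207.70760482643405, 'k1': -0.06839609074981957, 'xyz': array([ 326.61903457,  -34.48083386, 1348.62620855]), 'attitude': array([-0.07779898,  0.73125466, -0.67410063,  0.06929851])}
wrist {'fov_y': 62.735818291741396, 'cx': 275.041238196456, 'cy': 207.327931460696, 'k1': 0.02562238513680572, 'xyz': array([ 359.93947027, -633.86416503,  373.60762577]), 'attitude': array([ 0.13735032,  0.82222178, -0.54474095, -0.09134288])}
{'t': 0.15, 'joint_positions': array([ 1.09330793,  0.59996705, -0.00254485,  1.5999436 ,  0.0017738 ,
        0.94290356, -0.0798029 ]), 'joint_vel': array([-0.00017983, -0.00234264, -0.00072347, -0.00253246, -0.00120381,
        0.00034459,  0.00074701]), 'tau': array([ 1.80809482e-03, -7.76998758e+01,  1.56595644e+00, -2.58234233e+01,
        1.24304288e-02,  6.77575983e-03, -3.99575651e-05]), 'ee_pos': array([ 282.71583251, -667.21807857,  230.59765   ]), 'tcp_rot': array([-0.14035334, -0.69283494, -0.1411824 ,  0.69307158]), 'force': array([0.48538768, 0.35757279, 0.18955057]), 'wrist_torque': array([ 0.02714254,  0.02838007, -0.04537221]), 'width': 0.9987383876216458}
```

View pics/scene0.png

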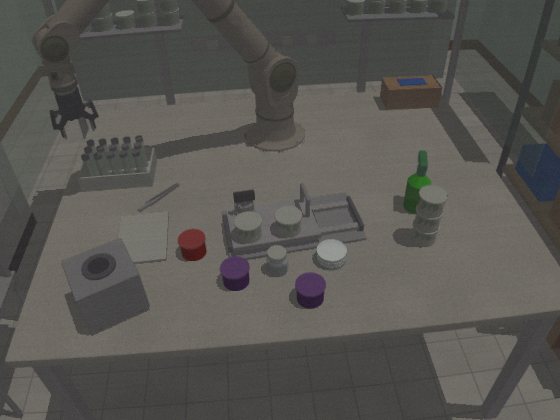

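View pics/top0.png

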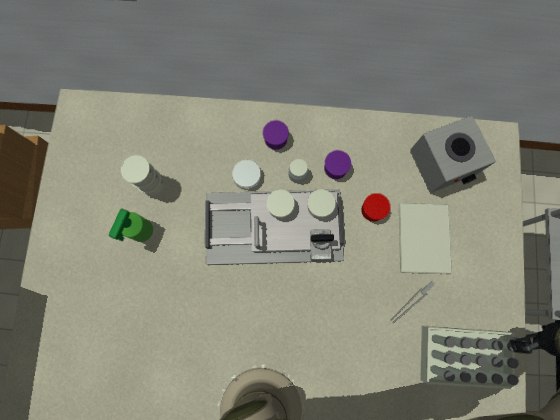

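View pics/wrist0.png

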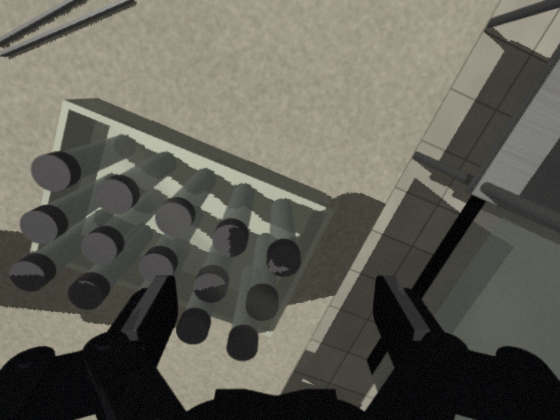

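The top view shows the shuttle at about (275,228), the knob at (322,238), the handle at (258,233) and the tubs at (281,204) and (322,205). The start pose is over a tube rack at the right. I'll zoom in next.

```bash
python3 - <<'E'
from h import *
im,d,c=load('top0'); a=cv2.resize(im[180:275,195:355],None,fx=5,fy=5,interpolation=cv2.INTER_CUBIC); cv2.imwrite('pics/topz.png',a[:,:,::-1])
im,d,c=load('scene0'); a=cv2.resize(im[180:260,215:370],None,fx=5,fy=5,interpolation=cv2.INTER_CUBIC); cv2.imwrite('pics/scenez.png',a[:,:,::-1])
im,d,c=load('top0')
for u,v in [(322,238),(258,233),(281,204),(322,205),(230,225),(290,230)]: print(u,v,bydepth(c,d,u,v).round(1))
E
```

```text
322 238 [ 506.  -137.5  123.8]
258 233 [507.7  48.2 108.9]
281 204 [600.8 -11.6 102.6]
322 205 [ 607.8 -133.3  101.9]
230 225 [539.7 144.9  14.1]
290 230 [533.9 -44.6  47.2]
```

View pics/topz.png

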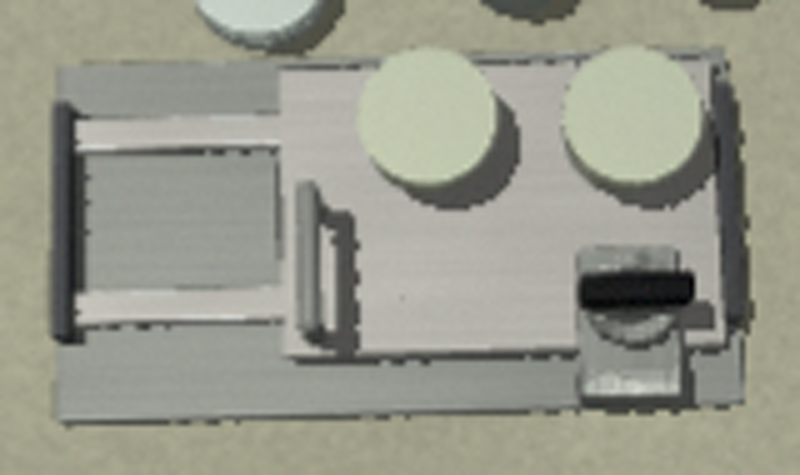

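View pics/scenez.png

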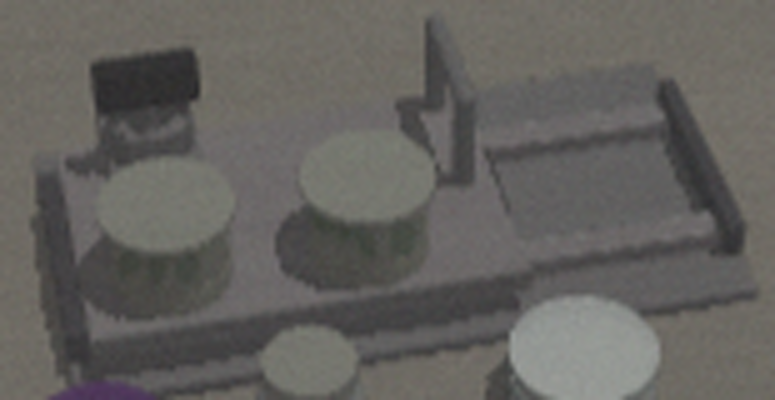

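```bash
python3 - <<'E'
from h import *
im,d,c=load('top0')
z=lambda u,v:(195+(u-2)/5,180+(v-2)/5)
for n,(u,v),h in [('kL',(581,289),126),('kR',(694,288),126),('h1',(308,186),110),('h2',(312,336),110),('tb',(427,116),102),('ta',(634,116),102),('P1',(56,422),6),('P2',(745,402),6),('P3',(58,66),6)]:
    print(n,onplane(c,*z(u,v),h).round(1))
im,d,c=load('scene0'); z=lambda u,v:(215+(u-2)/5,180+(v-2)/5)
c0=load('top0')[2]; zz=lambda u,v:(195+(u-2)/5,180+(v-2)/5)
print('knob2', two(c0,zz(637,288),c,z(145,62)))   # top centre
print('handle2', two(c0,zz(310,262),c,z(453,55)))
print(bydepth(c,d,*z(145,70)))
s=get_state(); print(rot(s['tcp_rot']))
E
```

```text
kL [ 504.8 -105.2  126. ]
kR [ 510.6 -169.9  126. ]
h1 [555.   57.8 110. ]
h2 [467.1  47.3 110. ]
tb [604.4  -8.3 102. ]
ta [ 614.3 -131.1  102. ]
P1 [412.  208.6   6. ]
P2 [ 459.5 -219.1    6. ]
P3 [639.5 233.9   6. ]
knob2 (array([ 508.47650518, -136.45956147,  122.60509294]), np.float64(2.0283470959776895))
handle2 (array([510.2992061 ,  55.24830997, 110.64521154]), np.float64(5.728815198284547))
[1210.89707714 -118.22411149  687.7618185 ]
[[-5.61372647e-04  3.90182025e-01 -9.20737570e-01]
 [ 1.08237322e-03 -9.20736938e-01 -3.90182418e-01]
 [-9.99999257e-01 -1.21561942e-03  9.45539581e-05]]
```

Request:
{"api": "move_arm", "payload": {"xyz": [[0.2,-3.3,-3.4],[0.5,-6.7,-6.9],[0.7,-10,-10.3],[1,-13.3,-13.8],[1.2,-16.7,-17.2],[1.5,-20,-20.7],[1.7,-23.3,-24.1],[2,-26.7,-27.6],[2.2,-30,-31],[2.5,-33.3,-34.5],[2.8,-36.7,-38],[3,-40,-41.4]], "roll": [-0.1,-0.2,-0.32,-0.43,-0.54,-0.65,-0.76,-0.87,-0.98,-1.08,-1.18,-1.28], "jaw": [1,0.9,0.8,0.7,0.6,0.6,0.6,0.6,0.6,0.6,0.6,0.6]}}

```text
t: 1.65
ee_pos: [508.2, -135.9, 200.9]
tcp_rot: [0.527, 0.471, 0.528, -0.471]
force: [0.5, -0.2, -0.0]
width: 0.597
```

```bash
python3 - <<'E'
from h import *
s=get_state();print(s['t'],s['ee_pos'],rot(s['tcp_rot']).round(3),s['width'],s['joint_positions'])
im,d,c=snap('wrist','w1')
E
```

```text
1.65 [ 508.20767859 -135.89746002  200.92217161] [[-0.001  0.994  0.113]
 [ 0.001  0.113 -0.994]
 [-1.    -0.    -0.001]] 0.597470695600282 [ 4.43249259e-01  4.28252238e-01 -3.94398816e-01  2.06571431e+00
  2.50803796e-01  6.93288623e-01 -7.97900218e-05]
```

View pics/w1.png

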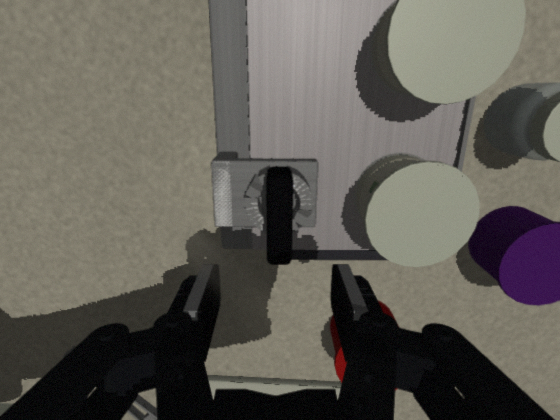

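The wrist view shows the black bar upright at u≈267–292, v≈167–264, roughly between the fingers. I'll measure it here, and triangulate against the top view.

```bash
python3 - <<'E'
from h import *
im,d,c=load('w1'); c0=load('top0')[2]
roi=im[150:275,250:310].max(2); m=(roi<45).astype('uint8')
ct=max(cv2.findContours(m,0,2)[0],key=cv2.contourArea); r=cv2.minAreaRect(ct); b=cv2.boxPoints(r)+[250,150]; print(b.round(1))
P=[]
for v in range(165,268,4):
    for u in (273,280,287):
        p=bydepth(c,d,u,v); P.append(p); 
    print(v,p.round(1),m[v-150,287-250])
for q in b: print(onplane(c,*q,126).round(1))
E
```

```text
[[255.8 168.2]
 [299.4 163.4]
 [310.2 260.5]
 [266.6 265.4]]
165 [ 515.4 -110.7   59.8] 0
169 [ 513.1 -104.1  105.2] 1
173 [ 512.6 -104.   118.4] 1
177 [ 512.5 -105.   125.5] 1
181 [ 512.8 -107.3  127. ] 1
185 [ 513.1 -110.   126.9] 1
189 [ 513.4 -112.4  127.7] 1
193 [ 513.9 -115.6  125.9] 1
197 [498.8 -52.  344.1] 1
201 [ 514.5 -121.2  125.8] 1
205 [ 514.8 -123.4  127.4] 1
209 [ 515.3 -126.9  125.5] 1
213 [ 515.5 -129.1  127.2] 1
217 [ 515.9 -132.2  126.5] 1
221 [ 516.3 -135.   126.6] 1
225 [ 516.6 -137.8  127. ] 1
229 [ 517.1 -141.3  125.4] 1
233 [ 517.3 -143.5  127.3] 1
237 [ 517.8 -147.1  125.7] 1
241 [ 518.1 -149.6  126.8] 1
245 [ 518.5 -153.2  125.7] 1
249 [ 518.7 -155.2  127.9] 1
253 [ 519.2 -158.9  126.5] 1
257 [ 519.6 -162.   126.4] 1
261 [ 520.  -164.8  127. ] 1
265 [ 532.8 -235.     1.4] 0
[ 491.8 -101.4  126. ]
[519.3 -95.1 126. ]
[ 536.3 -163.1  126. ]
[ 506.1 -170.4  126. ]
```

```bash
cat >> h.py <<'E'
def cloud(c,d,u0,u1,v0,v1):
    return np.array([bydepth(c,d,u,v) for v in range(v0,v1) for u in range(u0,u1) if d[v,u]>0])
E
python3 - <<'E'
from h import *
im,d,c=load('w1')
P=cloud(c,d,255,310,160,270); P=P[(P[:,2]>121)&(P[:,2]<132)]
r=cv2.minAreaRect(P[:,:2].astype('float32')); print(len(P),P[:,2].mean(),r, P[:,:2].mean(0))
w=np.linalg.eigh(np.cov(P[:,:2].T))[1][:,1]; print('yaw',np.arctan2(-w[0],w[1])if w[1]>0 else np.arctan2(w[0],-w[1]))
# triangulate with top view: bar centre top
c0=load('top0')[2]; pix=proj(c,[*r[0],126.5]); print(pix, two(c0,(322,237.2),c,pix))
# carriage edges for yaw (near left edge of plate u~250)
E
```

```text
2324 126.01214421260727 ((511.6243591308594, -136.58612060546875), (17.756866455078125, 64.9498519897461), 6.063372611999512) [ 511.13310982 -134.60321063]
yaw 0.10770087260361005
[279.93672378 222.34496444] (array([ 510.31732207, -138.09590341,  121.12473515]), np.float64(3.3957898518620913))
```

Request:
{"api": "move_arm", "payload": {"xyz": [[3,0.25,0],[6,0.25,0.05],[8.5,0.25,0.05],[10.7,0.25,0.05],[10.7,0.25,0.05],[10.7,0.25,0.05]], "roll": [0,0,0,0,0,0], "jaw": [0.6,0.6,0.6,0.6,0.6,0.6]}}

```text
t: 2.45
ee_pos: [513.9, -129.0, 94.7]
tcp_rot: [0.53, 0.47, 0.531, -0.466]
force: [0.4, -0.2, -0.4]
width: 0.602
```

```bash
python3 - <<'E'
from h import *
s=get_state();print(s['t'],s['ee_pos'],s['force'],s['width'])
im,d,c=snap('wrist','w2')
E
```

```text
2.45 [ 513.94675985 -129.02663772   94.69762207] [ 0.35411791 -0.21231497 -0.39682151] 0.6019733924251882
```

View pics/w2.png

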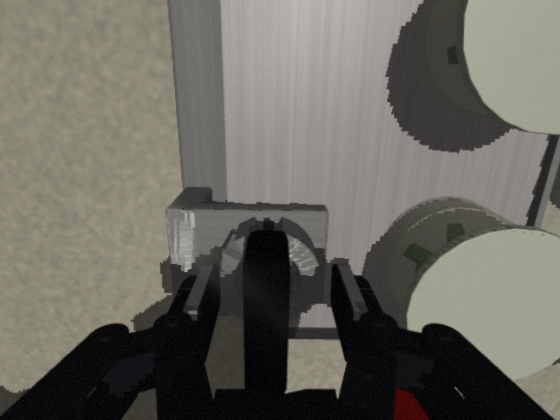

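Request:
{"api": "move_arm", "payload": {"xyz": [[0.1,-0.38,0.7],[0.1,-0.38,0.7],[0.1,-0.38,0.7]], "roll": [0.02,0.02,0.02], "jaw": [0.6,0.6,0.6]}}

```text
t: 2.88
ee_pos: [511.3, -136.8, 94.3]
tcp_rot: [0.525, 0.475, 0.525, -0.471]
force: [0.5, -0.2, 0.7]
width: 0.599
```

```bash
python3 - <<'E'
from h import *
s=get_state();print(s['t'],s['ee_pos'],rot(s['tcp_rot']).round(3),s['force'],s['width'])
im,d,c=snap('wrist','w3')
E
```

```text
2.875 [ 511.29033314 -136.76173607   94.25046639] [[ 0.004  0.995  0.104]
 [ 0.004  0.104 -0.995]
 [-1.     0.004 -0.004]] [ 0.5319397  -0.19667058  0.7086071 ] 0.5986276988627657
```

View pics/w3.png

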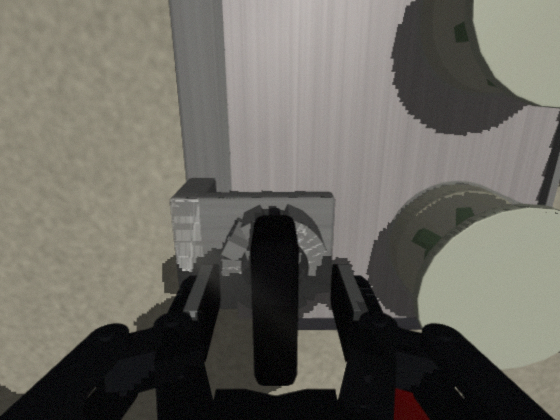

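The bar at u≈275 is centred between the fingers (215/335), so I'll close.

Request:
{"api": "move_arm", "payload": {"xyz": [[0,0,0],[0,0,0],[0,0,0],[0,0,0],[0,0,0],[0,0,0]], "roll": [0,0,0,0,0,0], "jaw": [0,0,0,0,0,0], "newtons": 60}}

```text
t: 3.68
ee_pos: [511.2, -136.5, 94.3]
tcp_rot: [0.525, 0.475, 0.525, -0.471]
force: [-0.8, 0.3, 4.7]
width: 0.204
```

Request:
{"api": "move_arm", "payload": {"xyz": [[-0.7,0,0],[-1.4,0,0],[-2.1,0,0],[-2.2,0,0],[-2.2,0,0]], "roll": [0,0,0,0,0], "jaw": [0,0,0,0,0]}}

```text
t: 4.3
ee_pos: [511.0, -136.5, 116.3]
tcp_rot: [0.525, 0.475, 0.526, -0.471]
force: [1.9, 0.3, -12.5]
width: 0.206
```

```bash
python3 - <<'E'
from h import *
s=get_state();print(s['t'],s['ee_pos'],s['force'],s['wrist_torque'],s['width'],s['joint_positions'])
im,d,c=snap('wrist','w4')
P=cloud(c,d,255,300,215,260);print(P[P[:,2]>115][:,2].mean())
E
```

```text
4.3 [ 511.02664521 -136.53324679  116.28386291] [  1.92379094   0.34098874 -12.5195521 ] [ 0.08178229 -0.47027486  0.00697233] 0.20641744929495062 [ 0.38411875  0.55188428 -0.32235502  2.13460519  0.34313717  0.50047799
 -0.09198267]
139.20948706125142
```

View pics/w4.png

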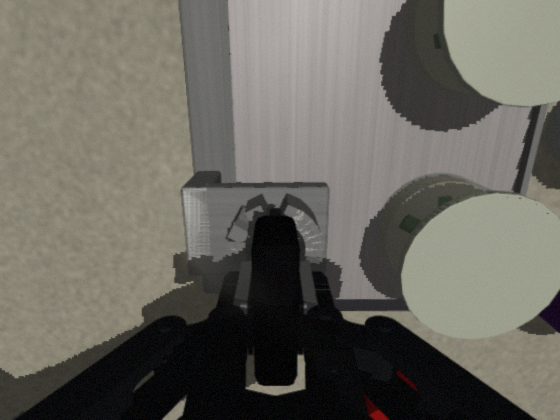

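Request:
{"api": "move_arm", "payload": {"xyz": [[0,0,0],[0,0,0],[0,0,0],[0,0,0],[0,0,0]], "roll": [-0.1,-0.22,-0.35,-0.48,-0.5], "jaw": [0,0,0,0,0]}}

```text
t: 4.97
ee_pos: [510.5, -136.7, 115.8]
tcp_rot: [0.626, 0.33, 0.626, -0.327]
force: [0.1, 0.2, -13.9]
width: 0.203
```

```bash
python3 - <<'E'
from h import *
s=get_state();M=rot(s['tcp_rot']);print(s['t'],s['ee_pos'],np.arctan2(M[1,1],M[0,1]),s['force'],s['wrist_torque'],s['width'],s['joint_positions'])
E
```

```text
4.975 [ 510.45439871 -136.73211968  115.82894872] 0.6041203511992603 [  0.11057088   0.2055105  -13.87550165] [ 0.00620064 -0.13277646 -0.00521988] 0.20278380801999277 [ 0.4829007   0.57232175 -0.46445237  2.12887657  0.48119716  0.54005826
  0.2677614 ]
```

Request:
{"api": "move_arm", "payload": {"xyz": [[-0.05,0,0],[-0.05,0,0],[-0.05,0,0],[-0.05,0,0],[-0.05,0,0],[-0.05,0,0]], "roll": [-0.12,-0.25,-0.38,-0.5,-0.56,-0.56], "jaw": [0,0,0,0,0,0]}}

```text
t: 5.72
ee_pos: [509.9, -137.3, 116.0]
tcp_rot: [0.692, 0.145, 0.692, -0.142]
force: [0.3, -1.0, -13.6]
width: 0.2
```

```bash
python3 - <<'E'
from h import *
s=get_state();M=rot(s['tcp_rot']);print(s['t'],s['ee_pos'],M.round(3),np.arctan2(M[1,1],M[0,1]),s['force'],s['wrist_torque'],s['width'],s['joint_positions'])
im,d,c=snap('wrist','w5')
E
```

```text
5.725 [ 509.89465155 -137.25731541  116.00678913] [[ 0.001  0.398  0.917]
 [ 0.004  0.917 -0.398]
 [-1.     0.004 -0.001]] 1.161209089085685 [  0.30313107  -0.97032739 -13.62684568] [-0.36938397 -0.03357544 -0.03383177] 0.19969329717504525 [ 0.5886418   0.60388495 -0.62113667  2.12238491  0.61788438  0.59858201
  0.68678322]
```

View pics/w5.png

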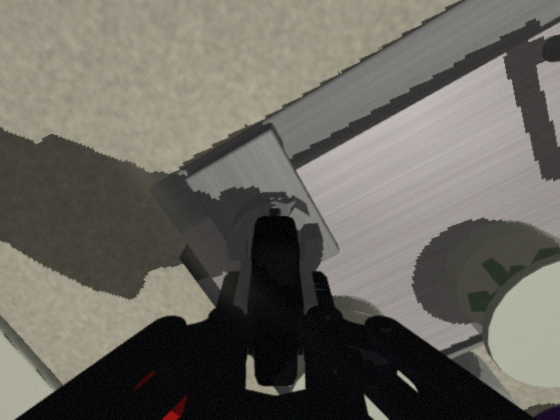

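Request:
{"api": "move_arm", "payload": {"xyz": [[0.3,0,0],[0.6,0,0],[0.75,0,0],[0.75,0,0]], "roll": [0,0,0,0], "jaw": [0,0,0,0]}}

```text
t: 6.28
ee_pos: [509.9, -137.2, 108.6]
tcp_rot: [0.692, 0.145, 0.692, -0.143]
force: [1.0, -1.5, -10.4]
width: 0.203
```

```bash
python3 - <<'E'
from h import *
s=get_state();M=rot(s['tcp_rot']);print(s['t'],s['ee_pos'],np.arctan2(M[1,1],M[0,1]),s['force'],s['wrist_torque'],s['width'])
E
```

```text
6.275 [ 509.93244421 -137.20751367  108.57377128] 1.1605774542426688 [  0.99542324  -1.47507146 -10.41747626] [-0.26812114 -0.00560597  0.00081467] 0.20297182747087414
```

Request:
{"api": "move_arm", "payload": {"xyz": [[0.1,0,0],[0.15,0,0],[0.15,0,0]], "roll": [0,0,0], "jaw": [0,0,0]}}

```text
t: 6.65
ee_pos: [510.1, -137.2, 108.2]
tcp_rot: [0.693, 0.145, 0.692, -0.143]
force: [-4.1, -0.1, 8.2]
width: 0.198
```

Request:
{"api": "move_arm", "payload": {"xyz": [[0,0,0],[0,0,0],[0,0,0],[0,0,0]], "roll": [0,0,0,0], "jaw": [0.3,0.45,0.5,0.5]}}

```text
t: 7.15
ee_pos: [510.2, -137.1, 108.2]
tcp_rot: [0.693, 0.145, 0.692, -0.143]
force: [0.2, -0.9, 0.5]
width: 0.498
```

Request:
{"api": "move_arm", "payload": {"xyz": [[-2,0,0],[-5,0,0],[-8,0,0],[-8,0,0]], "roll": [0,0,0,0], "jaw": [0.5,0.5,0.5,0.5]}}

```text
t: 7.65
ee_pos: [511.2, -137.5, 190.0]
tcp_rot: [0.694, 0.145, 0.691, -0.143]
force: [0.4, -0.6, -0.1]
width: 0.501
```

```bash
python3 - <<'E'
from h import *
s=get_state();M=rot(s['tcp_rot']);print(s['t'],s['ee_pos'],np.arctan2(M[1,1],M[0,1]),s['force'],s['width'],s['joint_positions'])
im,d,c=snap('wrist','w6')
P=cloud(c,d,200,350,140,320); P=P[(P[:,2]>134)&(P[:,2]<147)]
r=cv2.minAreaRect(P[:,:2].astype('float32')); print(len(P),np.median(P[:,2]),r)
w=np.linalg.eigh(np.cov(P[:,:2].T))[1][:,1]; print(w,np.degrees(np.arctan2(w[1],w[0])))
# handle cloud
P=np.array([bydepth(c,d,u,v) for v in range(0,420,2) for u in range(0,560,2) if d[v,u]>0])
s=(P[:,2]>106)&(P[:,2]<125)&(P[:,1]>0); print(s.sum())
Q=P[s]; print(Q.min(0),Q.max(0)) if s.any() else 0
E
```

```text
7.65 [ 511.16526807 -137.47115712  190.03256007] 1.1601478443544913 [ 0.39689795 -0.56682928 -0.10030911] 0.5009283441180761 [ 0.67124183  0.50772179 -0.72372645  2.05957398  0.49210452  0.74396073
  0.79986757]
2855 140.08457854072046 ((510.78814697265625, -136.8308563232422), (17.91321563720703, 65.49258422851562), 66.7380142211914)
[-0.91686589  0.39919537] 156.47211295942643
432
[470.24837268  42.08666001 106.37919813] [535.10699939  53.75134155 118.52916421]
```

View pics/w6.png

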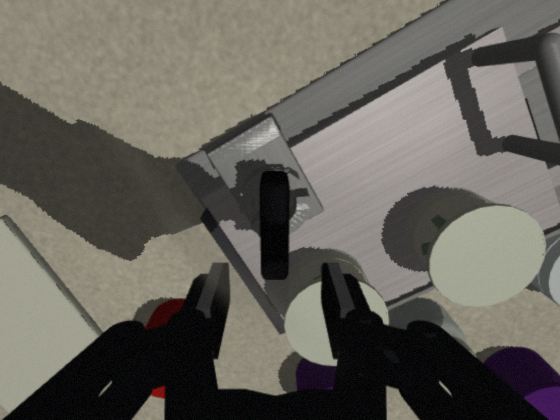

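The lift measures 14.1 mm and the twist about 60.3°, so the plunger is in its notch. Next is the handle.

Request:
{"api": "move_arm", "payload": {"xyz": [[0,3,-1.3],[0,7,-3],[0,11,-4.8],[0,15,-6.5],[0,17.3,-7.5],[0,17.3,-7.5]], "roll": [-0.1,-0.2,-0.3,-0.42,-0.52,-0.52], "jaw": [0.5,0.5,0.5,0.5,0.5,0.5]}}

```text
t: 8.45
ee_pos: [510.5, 52.4, 188.7]
tcp_rot: [0.707, -0.039, 0.705, 0.041]
force: [-0.1, -0.7, 0.4]
width: 0.497
```

```bash
python3 - <<'E'
from h import *
s=get_state();M=rot(s['tcp_rot']);print(s['t'],s['ee_pos'],np.arctan2(M[1,1],M[0,1]),s['force'],s['width'],s['joint_positions'])
im,d,c=snap('wrist','w7')
P=np.array([bydepth(c,d,u,v) for v in range(0,420,1) for u in range(0,560,1) if d[v,u]>0])
q=(P[:,2]>108)&(P[:,2]<120)&(P[:,1]>25)&(P[:,1]<85)&(P[:,0]<575)&(P[:,0]>440); Q=P[q]; print(len(Q),cv2.minAreaRect(Q[:,:2].astype('float32')),Q[:,2].max(),Q.mean(0))
w=np.linalg.eigh(np.cov(Q[:,:2].T))[1][:,1]; print(w)
E
```

```text
8.45 [510.48963703  52.39213841 188.66480534] 1.6839442168323502 [-0.13403727 -0.6976153   0.39796134] 0.4974251731383572 [ 0.39636738  0.53168759 -0.86106124  2.08896008  0.58108781  0.7718665
  0.85477923]
2403 ((514.0010986328125, 54.617225646972656), (87.94416809082031, 13.990670204162598), 6.616754055023193) 119.33348495142855 [510.51366897  54.10300237 115.9605925 ]
[-0.99397989 -0.10956264]
```

View pics/w7.png

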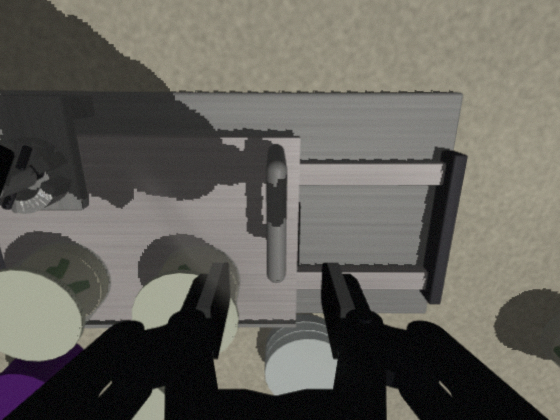

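Request:
{"api": "move_arm", "payload": {"xyz": [[1.5,0.19,0],[3.5,0.19,0],[5.5,0.19,0],[5.5,0.19,0]], "roll": [0,0,0,0], "jaw": [0.5,0.5,0.5,0.5]}}

```text
t: 9.0
ee_pos: [509.3, 51.2, 131.7]
tcp_rot: [0.706, -0.038, 0.707, 0.038]
force: [0.3, -0.3, 0.6]
width: 0.501
```

Request:
{"api": "move_arm", "payload": {"xyz": [[1,0.33,0.2],[2.5,0.33,0.2],[3.8,0.33,0.2],[3.8,0.33,0.2],[3.8,0.33,0.2]], "roll": [0,0,0,0,0], "jaw": [0.5,0.5,0.5,0.5,0.5]}}

```text
t: 9.62
ee_pos: [510.9, 55.0, 93.8]
tcp_rot: [0.706, -0.038, 0.707, 0.039]
force: [0.4, 0.8, 0.2]
width: 0.497
```

```bash
python3 - <<'E'
from h import *
im,d,c=snap('wrist','w8')
E
```

```text
(no output)
```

View pics/w8.png

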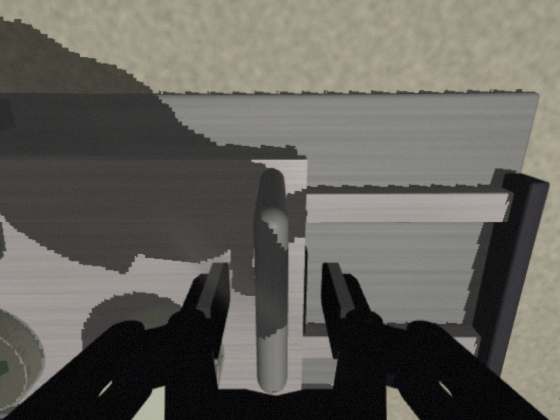

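The rod at u≈272 lies between the fingers (mid 276), so I'll close.

Request:
{"api": "move_arm", "payload": {"xyz": [[0,0,0],[0,0,0],[0,0,0],[0,0,0],[0,0,0]], "roll": [0,0,0,0,0], "jaw": [0,0,0,0,0], "newtons": 40}}

```text
t: 10.3
ee_pos: [511.3, 54.8, 94.4]
tcp_rot: [0.706, -0.038, 0.706, 0.038]
force: [-0.8, -1.6, 5.6]
width: 0.146
```

```bash
python3 - <<'E'
from h import *
s=get_state();M=rot(s['tcp_rot']);print(s['t'],s['ee_pos'],M.round(3),s['force'],s['width'],s['joint_positions'])
E
```

```text
10.3 [511.26092981  54.77183383  94.38155746] [[-0.    -0.108  0.994]
 [ 0.001  0.994  0.108]
 [-1.     0.001 -0.   ]] [-0.84098314 -1.63771539  5.55045755] 0.14634391575678235 [ 0.26750266  0.65323644 -0.7055992   2.16342931  0.77661891  0.59613448
  0.66855672]
```

Request:
{"api": "move_arm", "payload": {"xyz": [[0,0.2,0],[0,0.6,0],[0,1.1,0],[0,1.7,0],[0,2.3,0],[0,2.9,0],[0,3.5,0],[0,4.1,0],[0,4.7,0],[0,5.2,0],[0,5.6,0],[0,5.8,0]], "roll": [0,0,0,0,0,0,0,0,0,0,0,0], "jaw": [0,0,0,0,0,0,0,0,0,0,0,0]}}

```text
t: 11.8
ee_pos: [504.8, 112.7, 94.4]
tcp_rot: [0.706, -0.038, 0.706, 0.038]
force: [-1.7, -2.4, 4.5]
width: 0.147
```

```bash
python3 - <<'E'
from h import *
s=get_state();M=rot(s['tcp_rot']);print(s['t'],s['ee_pos'],M.round(3),s['force'],s['wrist_torque'],s['width'],s['joint_positions'])
p=s['ee_pos']-np.array([511.26,54.77,94.38]); print(p@[-.108,.994,0],p@[.994,.108,0])
im,d,c=snap('top','t2'); a=cv2.resize(im[160:275,195:355],None,fx=5,fy=5,interpolation=cv2.INTER_CUBIC); cv2.imwrite('pics/t2z.png',a[:,:,::-1])
E
```

```text
11.8 [504.8425039  112.74517855  94.39736984] [[-0.001 -0.108  0.994]
 [ 0.001  0.994  0.108]
 [-1.     0.001 -0.   ]] [-1.72793987 -2.40013315  4.48960538] [-0.44924663  0.41368387  0.06340168] 0.1469947822784332 [ 0.15154359  0.65441158 -0.70089926  2.15666852  0.76983606  0.59785343
  0.56484403]
58.32041705852813 -0.11767184229334474
```

View pics/t2z.png

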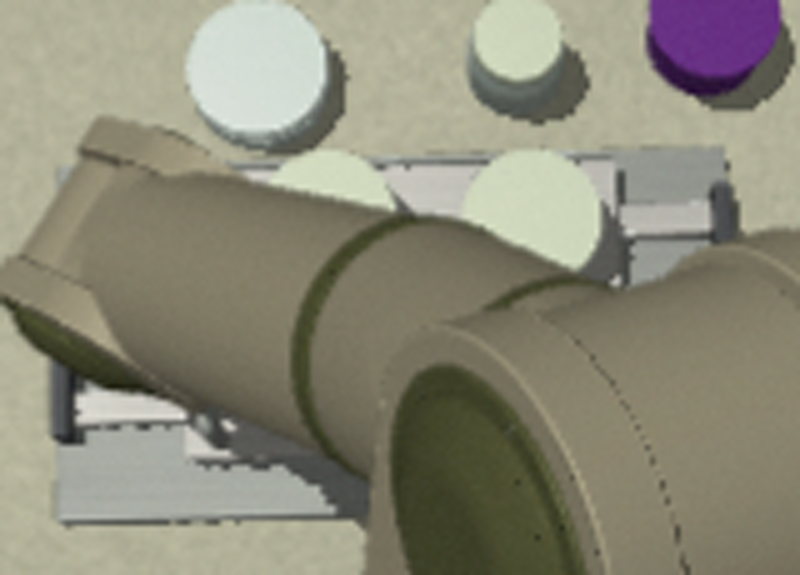

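The carriage has moved 58 mm with the tubs still upright. I'll continue.

Request:
{"api": "move_arm", "payload": {"xyz": [[0,0.2,0],[0,0.7,0],[0,1.3,0],[0,2.0,0],[0,2.7,0],[0,3.4,0],[0,4.1,0],[0,4.8,0],[0,5.5,0],[0,6.1,0],[0,6.6,0],[0,6.9,0]], "roll": [0,0,0,0,0,0,0,0,0,0,0,0], "jaw": [0,0,0,0,0,0,0,0,0,0,0,0]}}

```text
t: 13.35
ee_pos: [497.2, 181.9, 94.4]
tcp_rot: [0.706, -0.038, 0.706, 0.039]
force: [-2.4, -2.8, 2.9]
width: 0.146
```

Request:
{"api": "move_arm", "payload": {"xyz": [[0,0.2,0],[0,0.4,0],[0,0.5,0],[0,0.5,0]], "roll": [0,0,0,0], "jaw": [0,0,0,0]}}

```text
t: 13.85
ee_pos: [497.0, 182.7, 94.3]
tcp_rot: [0.706, -0.039, 0.707, 0.035]
force: [-0.2, -14.8, 10.2]
width: 0.145
```

```bash
python3 - <<'E'
from h import *
s=get_state();M=rot(s['tcp_rot']);print(s['t'],s['ee_pos'],s['force'],s['wrist_torque'],s['width'])
p=s['ee_pos']-np.array([511.26,54.77,94.38]); print(p@[-.108,.994,0],p@[.994,.108,0])
E
```

```text
13.85 [497.04342922 182.74254521  94.33118512] [ -0.2376875  -14.75979771  10.22393586] [-2.94778842  0.08899322  0.10871781] 0.1454119918339941
128.74009958631953 -0.31023647621199174
```

Request:
{"api": "move_arm", "payload": {"xyz": [[0,0,0],[0,0,0],[0,0,0],[0,0,0]], "roll": [0,0,0,0], "jaw": [0.3,0.5,0.5,0.5]}}

```text
t: 14.35
ee_pos: [497.1, 183.3, 94.3]
tcp_rot: [0.706, -0.039, 0.707, 0.036]
force: [0.4, -0.5, 0.3]
width: 0.501
```

Request:
{"api": "move_arm", "payload": {"xyz": [[-1,0,0],[-3,0,0],[-6,0,0],[-9,0,0],[-13,0,0],[-13,0,0]], "roll": [0,0,0,0,0,0], "jaw": [0.5,0.5,0.5,0.5,0.5,0.5]}}

```text
t: 15.1
ee_pos: [498.3, 185.0, 227.5]
tcp_rot: [0.707, -0.039, 0.705, 0.036]
force: [1.1, 0.6, -1.4]
width: 0.502
```

```bash
python3 - <<'E'
from h import *
s=get_state();print(s['t'],s['ee_pos'],s['force'],s['width'])
im,d,c=snap('scene','s3'); a=cv2.resize(im[150:300,200:400],None,fx=4,fy=4,interpolation=cv2.INTER_CUBIC); cv2.imwrite('pics/s3z.png',a[:,:,::-1])
im,d,c=snap('wrist','w9')
P=np.array([bydepth(c,d,u,v) for v in range(420) for u in range(560) if d[v,u]>0])
q=(P[:,2]>108)&(P[:,2]<120)&(P[:,1]>155)&(P[:,1]<215)&(P[:,0]<560)&(P[:,0]>430); Q=P[q]
if len(Q)>50:
  r=cv2.minAreaRect(Q[:,:2].astype('float32'));print(len(Q),r,'travel',(np.array(r[0])-[514,54.6])@[-.108,.994])
E
```

```text
15.1 [498.26419523 185.03581908 227.48877658] [ 1.09475348  0.58059109 -1.42075038] 0.5015559945478599
1881 ((500.03289794921875, 183.74847412109375), (88.2259750366211, 14.015996932983398), 6.405422210693359) travel 129.88203029785157
```

View pics/s3z.png

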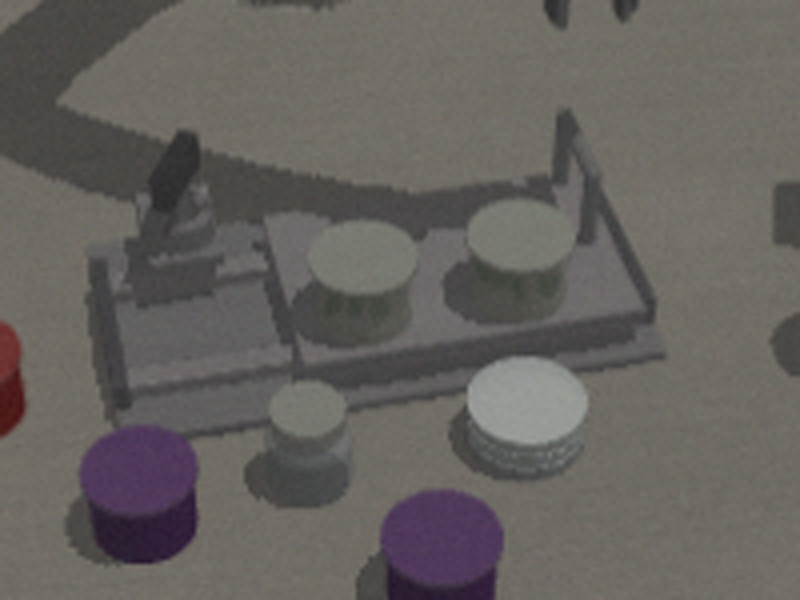

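View pics/w9.png

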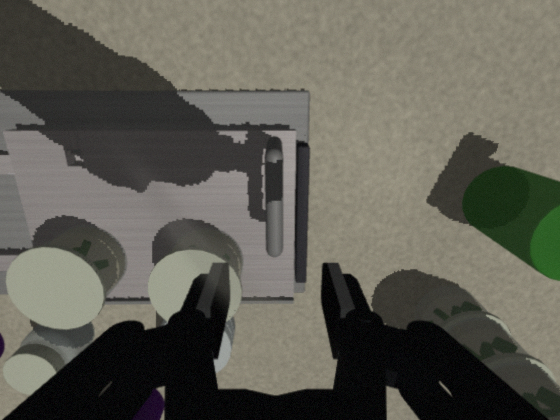

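The scene shows the carriage at the far stop with both tubs upright. The knob is still twisted, and the arm is clear of everything. The handle measures 129.9 mm of travel, so I'm handing the job in.

```bash
python3 - <<'E'
from h import *
print(order.close_job(), get_state()['t'])
E
```

```text
the job is handed in; nothing more can be done
the job is handed in; nothing more can be done
```

The plunger is up and resting in its notch, and the carriage is at its other end stop with both tubs standing on it. I handed the job in at about 15 s of the 51 s allowed; no verdict is reported.

- **Plunger:** I gripped the bar knob, lifted it 22 mm and turned it about 60° counter-clockwise. I then lowered it until the notch pushed back and let go. The wrist camera put the lift at about 14.1 mm and the twist at about 60.3°. I did not measure it again after the slide. The last scene picture shows the knob still up and turned.
- **Carriage:** I pulled it along by the handle to the end stop, where the wrist force rose to about 15 N. After letting go, the camera put the travel at 129.9 mm, while the arm's own reading at the stop was 128.7 mm.
- **Surroundings:** Both tubs look upright on the plate, and no bystander looks moved in the pictures. The arm was about 13 cm clear above the handle with the fingers empty.

**What was off:** The first descent onto the knob drifted about 7 mm sideways, which I corrected before gripping. Triangulating the knob top between the top and wrist views gave 121 mm, against 126 mm from depth. I used the depth value, which agrees with the height given in the task.

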